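# Unpack the gauge readout and reset it

## Task

Fold both ajar long flaps of the carton outwards until they lean well out past upright, then take the orange stylus from its stand and gently push in the red recessed reset button of the gauge readout inside the carton with the stylus tip. Finally stand the stylus fully home in its stand again; keep your fingers off the readout and do not disturb the other things on the bench.

Things in the scene. Friction and masses are not known exactly. Their poses are not given: they have to be found in the camera images.
- carton: Brown cardboard carton, 190 mm (its x) by 150 mm (its y) by 95 mm high, 4 mm board, fixed to the bench, open on top under its two long flaps. Origin: centre of its underside. The short end flaps are already folded down outside its x ends (sticking out up to 19 mm). The readout lies inside on a black foam bed 22 mm above the underside.
- flap_a (a joint): Angle of the flap hinged along the carton's +y top rim: 0 = closed, flat towards the carton's middle, 1.57 = upright, up to 2.8 = folded down outwards. It starts ajar, at about 0.75 to 1.05; its stiff crease (0.025 N m) holds it at any angle. A board 188 mm (along the hinge) by 72 mm by 4 mm. The flaps do not overlap: 38 mm or more lie between their free edges.
- flap_b (a joint): Its twin along the carton's -y top rim, the same size and stiffness, angles read the same way.
- flap_a_hinge (a point): Middle of flap_a's hinge line, on the carton's +y rim, 95 mm up; the hinge runs along the carton's x.
- flap_b_hinge (a point): Middle of flap_b's hinge line, on the carton's -y rim, 95 mm up.
- flap_a_edge (a point): Middle of flap_a's free long edge, 72 mm from its hinge.
- flap_b_edge (a point): Middle of flap_b's free long edge, 72 mm from its hinge.
- gauge: Grey digital readout, 110 mm (its x) by 76 mm (its y) by 36 mm high, fixed inside the carton, face up, with a dark-framed green display and three small flat blue keys (only painted). Origin: centre of its underside, z up. Its reset button sits in a square well 18 mm wide in the face, at x = -34 mm, y = -14 mm from the origin.
- button_top (a point): Centre of the red reset button's top (disc 16 mm across), 9 mm below the readout's face. The button goes straight down.
- reset_button (a joint): Travel of the reset button: 0 = out, 0.005 m = fully pressed; counts as pushed in from 0.003 m. Its spring returns it; fully in takes about 4 N.
- stand: Aluminium block, 80 mm by 80 mm by 78 mm high on a thin rubber mat (100 mm square, look only), fixed to the bench, with an upright square hole 19 mm wide right through its centre. Origin: centre of its underside.
- stylus: Loose upright stylus, 128 mm long, 90 g. Origin: underside of its steel collar (30 mm across, 6 mm thick), which rests on the stand's top, 78 mm above the bench. z runs from tip to handle. Orange square handle, 18 by 18 mm (sides along its x and y), from 6 to 66 mm above the origin. Below, a shaft 12 mm across, narrowing to a 6 mm pin for its last 22 mm.
- stylus_tip (a point): End of the stylus pin, 62 mm below the stylus origin on its axis.
- bush: Bystander: loose steel guide bush, 52 mm across, 45 mm high. Origin under its centre.
- parallel: Bystander: loose steel block, 30 by 120 (its y) by 30 mm high. Origin under its centre. Just beyond it, at the far edge of the bench, stands a fixed steel mould half, 200 by 340 mm, 165 mm high over its pillars.
- spray_can: Bystander: loose red can, 60 mm across, 190 mm high, beyond the work area. Origin under its centre.
- oil_bottle: Bystander: loose bottle with a yellow label, 60 mm across, 170 mm high. Origin under its centre.
- small_box: Bystander: loose orange box, 120 by 80 by 50 mm high. Origin under its centre.
- hammer: Bystander: loose hammer lying on the bench near the robot's right side.
Mind the look-alikes: they are no part of the job. What is shaped like the stylus but blue is not meant. What is shaped like the stand but blue is not meant.

How it is judged (in metres and radians):
On the way, in this order (a step that is already met when the one before it is completed fails the run):
1. both long flaps are folded out past upright (each joint above 1.8 rad) (value of joint each of flap_a, flap_b above 1.8 rad), for 0.2 s.
2. the reset button is pushed in at least 3 mm by the stylus (value of joint reset_button above 0.003 m and contact force between stylus and gauge above 0.5 N), for 0.1 s.
At the end, for the whole second after the job is handed in: Both long flaps lean outwards (above 1.8 rad, 13 degrees past upright), the reset button is out again (below 1 mm), and the stylus stands at rest and released in its stand: axis within 8 mm of the hole's centre, upright within 0.1 rad, its collar within 3 mm of the stand's top (all of step 1 and value of joint reset_button below 0.001 m and horizontal distance between stylus and stand below 0.008 m and z of stylus in the frame of stand between 0.075 and 0.081 m and angle between stylus's own z axis and vertical below 0.1 rad and linear speed of stylus below 0.02 m/s); the robot touches nothing.
It fails at once if the fingers press on the readout (more than 2 N) (contact force between the fingers and gauge above 2 N).
It fails at once if the stylus is rammed into the readout (more than 20 N) (contact force between stylus and gauge above 20 N).
It fails at once if a bystander is moved more than 20 mm (distance of any of bush, parallel, spray_can, oil_bottle, small_box, hammer from where it was at the start of the episode above 0.02 m).
It also fails if it takes over 67 s, if anything falls off the work surface, if the arm or the gripper's body presses on something with over 40 N, if the wrist force passes 120 N, or if a joint passes its speed limit or range.

## Robot

A 6-joint arm with a two-finger parallel gripper is mounted at the origin on the work surface. World frame = base frame: x ahead of the robot, y to its left, z up, the work surface at z = 0. Lengths are in m, angles in degrees, forces in N, time in s.
With the tool pointing down it reaches from about 0.35 to 0.875 m from the base axis. Payload 4.2 kg.
Tool frame: the origin (TCP) lies midway between the tips of the shut fingers; the grasp point (between the pads) lies 19 mm behind it; z points along the fingers, y is the line along which they close (so a half turn about z gives the same grasp; the last joint's range is limited). The gripper opens to 87 mm and grips with 3 to 60 N. Pads are 19 mm wide; open, the fingers measure 117 mm over their backs; the gripper's body (75 mm by 190 mm) begins 51 mm behind the grasp point.
Start: joints at [-56.631, 22.042, 0.453, 0, -68.411, -14.817], TCP at [0.199, -0.592, 0.223] pointing down, gripper open.
Joint ranges: [-179.83, 179.83], [-69.29, 118.12], [-61.27, 80.66], [-181.25, 117.63], [-171.15, -9.14], [-177.46, 177.46]. Speed limits (degrees/s): [159.86, 159.86, 180, 180, 180, 180].

## Interface

Orientations are given as a 3x3 rotation matrix whose columns are the frame's x, y, z axes.
In Python, from station import * gives the robot as it stands.
- The arm moves only by the tool move_arm, never from a script. Its argument "targets" is text: rows parted by semicolons, each of 4 numbers parted by spaces: the shift along the world's x, y, z in units of 25 mm (1.0 is 25 mm), then the turn about the world's z in units of 5 degrees (1.0 is 5 degrees). In form: tx ty tz spin; .... A call has 1 to 10 rows; each row shifts and turns the commanded pose from where the row before left it; what a row does not reach is not made up. A row lasts 1/12 s, in which the tool goes at most 41.7 mm and 7.16 degrees, less where a joint would pass 70% of its speed; a pose out of reach is approached as far as the arm can. A call is refused whole if a number of a shift passes 1 or a number of a turn 1, either way. A call with a gripper value outside its range is refused whole. "gripper" is the finger opening in mm, from 0 to 87, set as the call begins (left out, the last holds). The fingers move at their own pace and stop on an object; the grip force is fixed at half the most. Time passes only in rows, so rows that do not move let the fingers close. It gives the time, the measured TCP pose, the force, the opening and the grip force at its end, in the units of the state.
- sense(): the state, without advancing time (a new reading comes with each control period).
- capture(name): name is "scene" or "top" or "wrist"; returns a dict with "image" (480x640x3 uint8, blue, green, red), "fx", "fy", "cx", "cy" (pixels), "world_from_camera" (4x4, takes a point from camera to world coordinates); the wrist camera has in their place "hand_eye" (4x4, takes a point from camera to tool coordinates, whose origin is the TCP and whose axes are the flange's). Camera axes: x right, y up, looking along -z (the intrinsics and any distortion apply to the point x, -y, -z); pixel columns grow to the right and rows downward; lengths in m; the calibration is good to about 2 mm. A picture is of the moment at which its call begins: read the wrist's pose just before it. There is no depth.
- finish_job(): hands the job in; it is judged then, once.
The state is a dict: "time_s": time; "joints": joint angles; "joint_velocities": joint speeds; "effort": joint torques, N m; "tcp_pos": TCP position; "ee_rot": TCP orientation; "wrist_force": force on the tool from outside, world axes, zero at the start; "moment": the same for the moment, N m; "gripper_width": opening from 0.0 (shut) to 1.0 (fully open); "gripper_force": force on a finger pad.
Only numpy, scipy, OpenCV 4.12 (cv2) and the standard library are available. Lean on these libraries where they do the work, as an engineer would, in place of code of your own. Each camera call takes 0.05 s, during which the arm holds its last target. There are 200 camera calls.

## Working session

There is one attempt and no reset: what is moved stays moved. The work goes in short steps, Python scripts to look and compute and a tool call to move; the robot and the scene stay as the last step left them, time stands still between calls to the robot, and variables do not carry over. Pictures are saved under pics/ and viewed, at most 10 in all, crops included, and the job is handed in when it is done.

Besides the shell and the picture viewer there is one more tool, called as a command line: name --argument value ..., lists and objects as JSON in quotes. move_arm: Moves the arm, as the interface text tells. Its arguments: {"type":"object","properties":{"targets":{"type":"string"},"gripper":{"type":"number"}},"required":["targets"]}

```bash
mkdir -p pics; python3 - <<'E'
from station import *
import cv2,json
for n in("scene","top"):
    c=capture(n);cv2.imwrite(f"pics/{n}0.png",c["image"]);print(n,c["fx"],c["fy"],c["cx"],c["cy"],c["world_from_camera"],[k for k in c])
s=sense();print(s["time_s"],s["tcp_pos"],s["ee_rot"])
E
```

```text
scene 584.0205881108384 584.0205881108384 312.70319245745355 240.28968311412396 [[-0.77878188 -0.5155955   0.35729549  0.9170436 ]
 [ 0.62714649 -0.65234221  0.42560183  0.45757925]
 [ 0.01364054  0.55552761  0.8313862   0.98588645]
 [ 0.          0.          0.          1.        ]] ['image', 'fx', 'fy', 'cx', 'cy', 'world_from_camera']
top 604.4439845357922 604.4439845357922 310.945395720046 244.93900286788397 [[-0.02901166  0.99686068 -0.07366889  0.41791967]
 [-0.999571   -0.02863639  0.00614538 -0.00614689]
 [ 0.00401648  0.07381558  0.99726382  1.23645644]
 [ 0.          0.          0.          1.        ]] ['image', 'fx', 'fy', 'cx', 'cy', 'world_from_camera']
0.1 [ 0.19870347 -0.59199164  0.22157279] [[-9.48078183e-01 -3.18036548e-01 -7.16781947e-04]
 [-3.18037341e-01  9.48076421e-01  1.83034590e-03]
 [ 9.74471699e-05  1.96327444e-03 -9.99998068e-01]]
```

View pics/scene0.png

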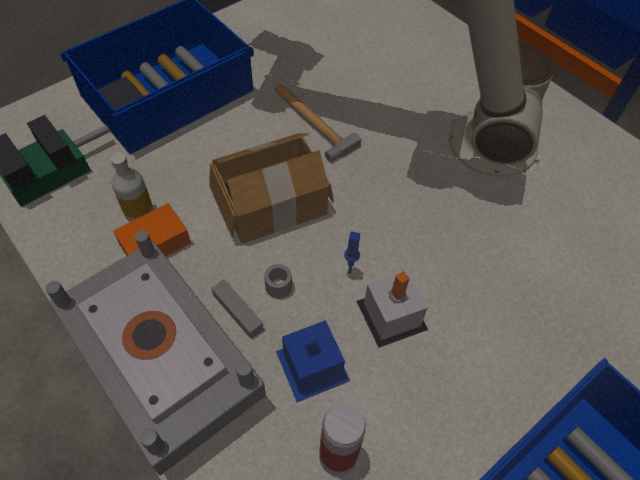

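View pics/top0.png

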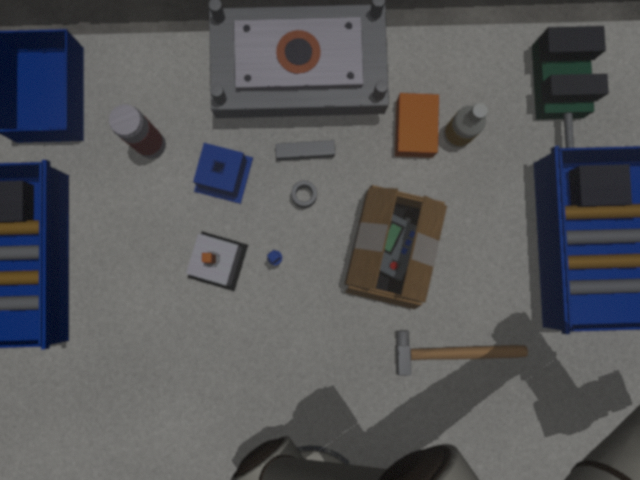

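The scene view shows the carton at (270,190), the orange stylus in the aluminium stand at (400,290), the blue stylus at (352,250) and the blue stand at (313,355). In the top view these are at (395,245), (208,257), (274,258) and (222,172). The orange one in the grey block fits the description and the blue ones are the look-alikes. I'll confirm that in an enlarged crop.

```bash
cat > h.py <<'E'
import numpy as np,cv2
from station import *
def ray(c,u,v):
    T=np.array(c["world_from_camera"]);d=T[:3,:3]@np.array([(u-c["cx"])/c["fx"],-(v-c["cy"])/c["fy"],-1]);return T[:3,3],d
def onz(c,u,v,z):
    o,d=ray(c,u,v);return o+d*(z-o[2])/d[2]
def proj(c,p):
    T=np.array(c["world_from_camera"]);q=T[:3,:3].T@(np.array(p)-T[:3,3]);return np.array([c["cx"]+c["fx"]*q[0]/-q[2],c["cy"]-c["fy"]*q[1]/-q[2]])
def tri(c1,p1,c2,p2):
    o1,d1=ray(c1,*p1);o2,d2=ray(c2,*p2);A=np.stack([d1,-d2],1);t=np.linalg.lstsq(A,o2-o1,rcond=None)[0]
    a,b=o1+d1*t[0],o2+d2*t[1];return (a+b)/2,np.linalg.norm(a-b)
def blobs(im,lo,hi,amin=15):
    m=cv2.inRange(cv2.cvtColor(im,cv2.COLOR_BGR2HSV),lo,hi);n,l,s,ce=cv2.connectedComponentsWithStats(m)
    return [(ce[i].round(1),s[i]) for i in range(1,n) if s[i][4]>=amin],l
E
python3 - <<'E'
from h import *
a=cv2.imread("pics/top0.png");s=cv2.imread("pics/scene0.png")
A=cv2.resize(a[175:315,335:455],None,fx=4,fy=4,interpolation=2)
B=cv2.resize(a[220:300,180:250],(300,int(300*80/70)),interpolation=2);C=cv2.resize(s[260:350,350:440],(218,218),interpolation=2)
o=np.zeros((560,790,3),np.uint8);o[:,:480]=A;o[:B.shape[0],485:785]=B;o[342:560,485:703]=C
cv2.imwrite("pics/crop1.png",o)
ct=capture("top");cs=capture("scene")
for n,im in(("top",a),("scene",s)):
    print(n);print("orange",[(x[0],x[1][:]) for x in blobs(im,(3,150,90),(14,255,255))[0]]);print("red",[x for x in blobs(im,(0,150,60),(4,255,255),6)[0]])
E
```

```text
top
orange [(array([417.5, 123.2]), array([ 398,   94,   40,   59, 2206], dtype=int32)), (array([206.6, 257.5]), array([203, 254,   8,   8,  58], dtype=int32))]
red [(array([393.2, 265. ]), array([391, 263,   5,   5,  23], dtype=int32))]
scene
orange [(array([568. ,  48.7]), array([515,  13, 107,  71, 695], dtype=int32)), (array([150.7, 227.8]), array([ 114,  204,   73,   51, 1715], dtype=int32)), (array([402.1, 277.2]), array([396, 272,  13,  12,  89], dtype=int32)), (array([147. , 334.9]), array([123, 311,  52,  48, 707], dtype=int32))]
red []
```

View pics/crop1.png

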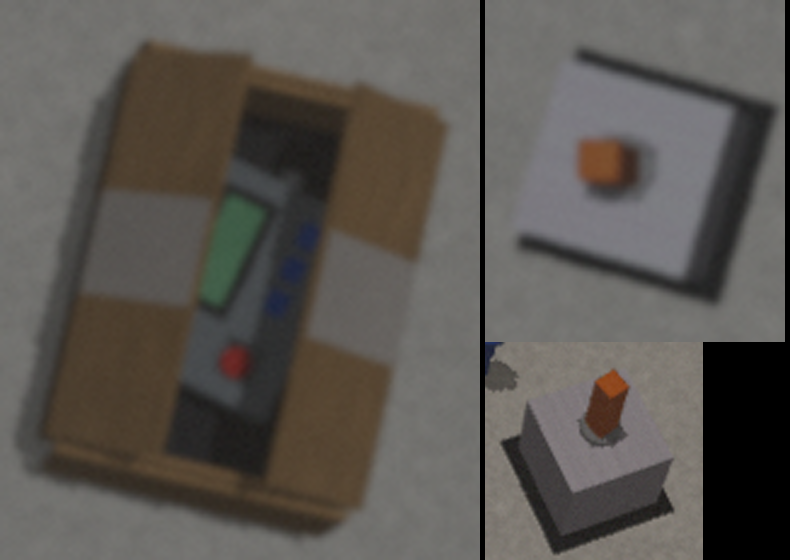

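The crop confirms an orange square handle in the grey aluminium block on a black mat, and the red button between the flaps. The flap corners (crop pixels) are: left hinge (147,45)–(48,440), left edge (252,55)–(165,465), right hinge (443,122)–(360,508), right edge (358,88)–(268,488).

```bash
python3 - <<'E'
from h import *
np.set_printoptions(precision=4,suppress=True)
ct=capture("top");cs=capture("scene")
f=lambda u,v:(335+u/4,175+v/4)
H={}
for n,p in dict(LHt=(147,45),LHb=(48,440),RHt=(443,122),RHb=(360,508)).items():
    H[n]=onz(ct,*f(*p),.097);print(n,H[n])
d=lambda a,b:np.linalg.norm(H[a]-H[b])
print("lens",d("LHt","LHb"),d("RHt","RHb"),"width",d("LHt","RHt"),d("LHb","RHb"))
c=sum(H.values())/4;print("carton c",c)
ax=H["LHt"]-H["LHb"]+H["RHt"]-H["RHb"];ax/=np.linalg.norm(ax);print("axis",ax,np.degrees(np.arctan2(ax[1],ax[0])))
ay=np.array([-ax[1],ax[0],0])
# free edge: for angle th, point = hinge mid +72*(...)
for n,p,s in(("L t",(252,55),1),("L b",(165,465),1),("R t",(358,88),-1),("R b",(268,488),-1)):
    best=min(((abs(np.dot(onz(ct,*f(*p),.095+.072*np.sin(t))-c,ay)*s-(.075-.072*np.cos(t))),t) for t in np.linspace(.5,1.3,200)));print(n,best)
print("button z.049",onz(ct,393.2,265,.049))
st,e=tri(ct,(206.6,257.5),cs,(402.1,277.2));print("stylus handle tri",st,e, onz(ct,206.6,257.5,.144))
g=lambda u,v:(180+u*70/300,220+v*70/300)
C=[onz(ct,*g(*p),.078) for p in((578,55),(738,100),(688,278),(518,237))] if 0 else [onz(ct,*g(p[0]-485,p[1]),.078) for p in((578,58),(740,103),(688,278),(518,237))]
print("stand",np.mean(C,0));E=C[1]-C[0]
print([np.linalg.norm(C[i]-C[i-1]) for i in range(4)],[np.degrees(np.arctan2(*(C[i]-C[i-1])[1::-1])) for i in range(4)])
# blue stylus, others
im=ct["image"]
print("blue",blobs(im,(105,120,40),(130,255,255))[0])
print("bush",onz(ct,303,194,.045),"parallel ends",onz(ct,277,151,.03),onz(ct,334,149,.03),"bottle",onz(ct,480,110,.17),"can",onz(ct,127,123,.19),"hammer head",onz(ct,403,338,.03))
E
```

```text
LHt [ 0.6108 -0.1322  0.097 ]
LHb [ 0.4246 -0.0788  0.097 ]
RHt [ 0.5699 -0.2715  0.097 ]
RHb [ 0.3885 -0.2242  0.097 ]
lens 0.19372669751832533 0.18745877819512197 width 0.14522948551357157 0.14985364513823587
carton c [ 0.4984 -0.1767  0.097 ]
axis [ 0.9645 -0.2642  0.    ] -15.321489859026206
L t (np.float64(5.641341802228861e-05), np.float64(0.8698492462311558))
L b (np.float64(2.132637206997759e-05), np.float64(0.785427135678392))
R t (np.float64(4.2997324410373045e-05), np.float64(0.7532663316582915))
R b (np.float64(6.963096918314801e-05), np.float64(0.7733668341708543))
button z.049 [ 0.4615 -0.174   0.049 ]
stylus handle tri [0.4821 0.1762 0.1404] 0.0020010042076253503 [0.4813 0.1764 0.144 ]
stand [0.4811 0.1732 0.078 ]
[np.float64(0.08425918138886183), np.float64(0.0755928501703917), np.float64(0.08144744385093239), np.float64(0.07819486050598996)] [np.float64(-19.417750800711815), np.float64(-107.18352214790049), np.float64(162.30208026522246), np.float64(74.83261172418919)]
blue [(array([41.6, 89. ]), array([   0,   30,   82,  112, 7851], dtype=int32)), (array([221.5, 170.7]), array([ 195,  144,   57,   59, 1947], dtype=int32)), (array([592.7, 251.2]), array([ 545,  146,   95,  187, 8731], dtype=int32)), (array([ 36.5, 260.6]), array([   0,  160,   68,  189, 6915], dtype=int32)), (array([273.9, 256.1]), array([268, 251,  13,  12,  94], dtype=int32))]
bush [ 0.6079 -0.0006  0.045 ] parallel ends [0.6996 0.0496 0.03  ] [ 0.7005 -0.0659  0.03  ] bottle [ 0.7315 -0.3241  0.17  ] can [0.7196 0.3048 0.19  ] hammer head [ 0.3171 -0.1904  0.03  ]
```

move_arm --targets "0.7 0.9 0 -0.7;0.7 0.9 0 -0.7;0.7 0.9 0 -0.7;0.7 0.9 0 -0.7;0.7 0.9 0 -0.7;0.7 0.9 0 -0.7;0.7 0.9 0 -0.7;0.7 0.9 0 -0.7;0.7 0.9 0 -0.7;0.7 0.9 0 -0.5" --gripper 0

```text
time_s: 1.13
tcp_pos: [0.3745, -0.3662, 0.2227]
ee_rot: [[-0.963, 0.269, 0.0], [0.269, 0.963, -0.0], [-0.0, -0.0, -1.0]]
wrist_force: [0.2, 0.1, 0.3]
gripper_width: 0.323
gripper_force: 0.0
```

move_arm --targets "0.6 0.95 0 0;0.6 0.95 0 0;0.6 0.95 0 0;0.6 0.95 0 0;0.64 0.95 0 0;0.64 0.95 0 0;0.64 0.95 0 0;0.64 0.95 0 0;0 0 0 0;0 0 0 0"

```text
time_s: 1.97
tcp_pos: [0.4984, -0.1763, 0.2224]
ee_rot: [[-0.965, 0.264, -0.0], [0.264, 0.965, 0.0], [0.0, -0.0, -1.0]]
wrist_force: [0.2, -0.6, 0.3]
gripper_width: 0.001
gripper_force: 0.0
```

```bash
python3 - <<'E'
from h import *
s=sense();print(s["tcp_pos"],s["gripper_width"],s["joints"])
c=capture("wrist");print(c["hand_eye"]);w=c["image"];t=capture("top")["image"]
o=np.zeros((480,800,3),np.uint8);o[:360,:480]=cv2.resize(w,(480,360));o[:480,480:800]=cv2.resize(t[160:340,335:455],(320,480))
cv2.imwrite("pics/w1.png",o)
E
```

```text
[ 0.49844084 -0.1763499   0.22239819] 0.0010935602936071995 [-1.89327224e+00  1.26791106e+01 -1.30118379e+01 -2.85570024e-03
 -6.43268059e+01 -1.03409778e+02]
[[ 7.03984946e-04  9.55217445e-01  2.95903933e-01  8.25451835e-02]
 [ 9.99999734e-01 -7.28396319e-04 -2.77383562e-05  4.39742043e-04]
 [ 1.89039174e-04  2.95903874e-01 -9.55217704e-01 -1.62363219e-01]
 [ 0.00000000e+00  0.00000000e+00  0.00000000e+00  1.00000000e+00]]
```

View pics/w1.png

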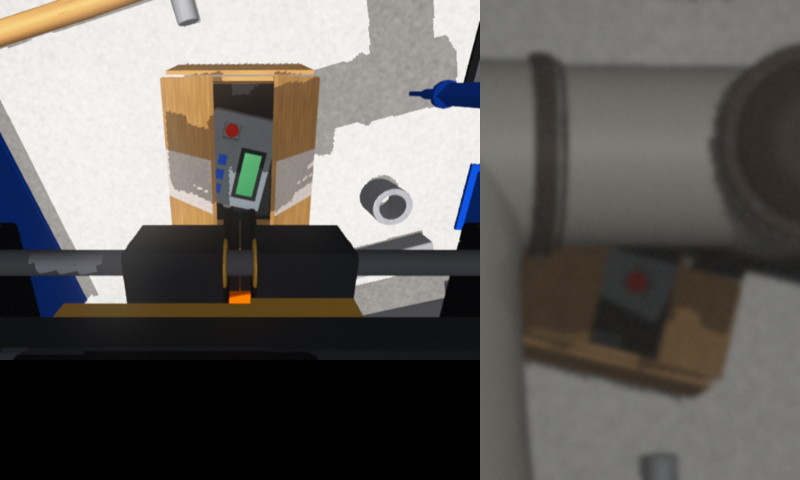

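The wrist view shows the shut fingers centred over the gap between the flaps, at about (240,215), and the red button at (232,130). I'll descend and fold.

move_arm --targets "0 0 -0.8 0;0 0 -0.8 0;0 0 -0.8 0;0 0 -0.8 0;0 0 -0.8 0;0.13 0.48 0 0;0.13 0.48 0 0;0.13 0.48 0 0;0.13 0.48 0 0;0.13 0.48 0 0"

```text
time_s: 2.9
tcp_pos: [0.5154, -0.1169, 0.1246]
ee_rot: [[-0.964, 0.267, 0.004], [0.267, 0.964, -0.0], [-0.004, 0.001, -1.0]]
wrist_force: [-0.3, 0.0, 0.0]
gripper_width: 0.006
gripper_force: 0.3
```

move_arm --targets "0.13 0.48 0 0;0.13 0.48 0 0;0 0 0 0;-0.22 -0.8 0 0;-0.22 -0.8 0 0;-0.22 -0.8 0 0;-0.22 -0.8 0 0;-0.13 -0.48 0 0;-0.13 -0.48 0 0;-0.13 -0.48 0 0"

```text
time_s: 3.73
tcp_pos: [0.4923, -0.2079, 0.1261]
ee_rot: [[-0.964, 0.264, 0.008], [0.264, 0.964, 0.001], [-0.008, 0.003, -1.0]]
wrist_force: [0.9, 1.0, 0.1]
gripper_width: 0.003
gripper_force: 0.8
```

move_arm --targets "-0.13 -0.48 0 0;-0.13 -0.48 0 0;-0.13 -0.48 0 0;-0.13 -0.48 0 0;0 0 0 0;0.22 0.8 0 0;0.22 0.8 0 0;0.22 0.8 0.5 0;0.22 0.8 0.8 0;0 0 0.8 0"

```text
time_s: 4.57
tcp_pos: [0.4978, -0.1754, 0.1747]
ee_rot: [[-0.964, 0.264, -0.003], [0.264, 0.964, 0.0], [0.003, -0.0, -1.0]]
wrist_force: [0.0, 0.5, 0.7]
gripper_width: 0.004
gripper_force: 0.0
```

move_arm --targets "0 0.2 1 0;0 0.6 1 0;-0.08 1 1 0;-0.08 1 0 0;-0.08 1 0 0;-0.08 1 0 0;-0.08 1 0 0;-0.08 1 0 0;-0.08 1 0 0;-0.08 1 0 0" --gripper 60

```text
time_s: 5.4
tcp_pos: [0.4813, 0.0433, 0.2497]
ee_rot: [[-0.964, 0.267, -0.001], [0.267, 0.964, -0.001], [0.001, -0.001, -1.0]]
wrist_force: [0.9, 0.7, -0.3]
gripper_width: 0.652
gripper_force: 0.0
```

move_arm --targets "0 1 0 0;0 1 0 0;0 1 0 0;0 1 0 0;0 1 0 0;0 0.2 0 0;0 0 0 0;0 0 0 0"

```text
time_s: 6.07
tcp_pos: [0.4816, 0.172, 0.2496]
ee_rot: [[-0.964, 0.266, -0.001], [0.266, 0.964, -0.001], [0.001, -0.001, -1.0]]
wrist_force: [1.2, 0.6, 0.0]
gripper_width: 0.692
gripper_force: 0.0
```

```bash
python3 - <<'E'
from h import *
s=sense();print(s["tcp_pos"],s["gripper_width"]);
c=capture("wrist");np.save("pics/w2.npy",c["image"])
w=c["image"];t=capture("top")["image"];sc=capture("scene")["image"]
o=np.zeros((480,800,3),np.uint8);o[:360,:480]=cv2.resize(w,(480,360));o[:480,480:800]=cv2.resize(t[160:340,335:455],(320,480))
o[360:,:480][:, :200]=cv2.resize(sc[110:250,190:350],(200,120))
cv2.imwrite("pics/w2.png",o)
print([ (b[0],b[1]) for b in blobs(w,(3,150,80),(16,255,255),80)[0]])
E
```

```text
[0.48160209 0.17204113 0.24959824] 0.6922362685533046
[(array([ 27.1, 231.2]), array([   0,  203,   61,  101, 1677], dtype=int32)), (array([325.3, 211.9]), array([315, 206,  20,  13, 164], dtype=int32)), (array([326. , 232.9]), array([314, 220,  25,  26, 495], dtype=int32)), (array([ 45. , 310.1]), array([ 39, 300,  12,  20,  86], dtype=int32))]
```

View pics/w2.png

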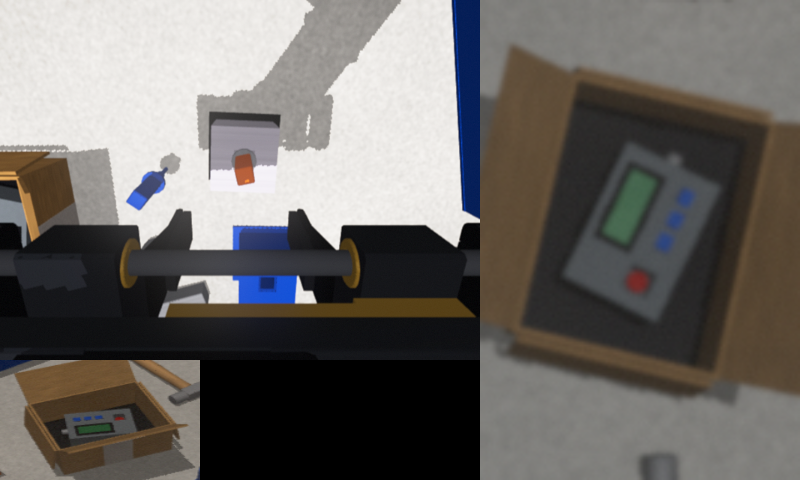

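Both flaps are folded out; the readout and red button are visible at (638,280) in the inset. The orange handle is at (245,168) in the wrist view, with the blue look-alike at (147,190). Next I'll check the flap angles and the handle's yaw and position.

```bash
cat >> h.py <<'E'
def wcam():
    s=sense();c=capture("wrist");T=np.eye(4);T[:3,:3]=s["ee_rot"];T[:3,3]=s["tcp_pos"];c["world_from_camera"]=T@np.array(c["hand_eye"]);return c
E
python3 - <<'E'
from h import *
np.set_printoptions(precision=4,suppress=True)
c=wcam();w=c["image"];ct=capture("top");cs=capture("scene")
cr=w[195:265,295:360];A=cv2.resize(cr,None,fx=6,fy=6,interpolation=0)
tt=cv2.resize(ct["image"][165:335,320:480],None,fx=2.4,fy=2.4);o=np.zeros((420,790,3),np.uint8);o[:A.shape[0],:A.shape[1]]=A;o[:408,400:784]=tt
cv2.imwrite("pics/h1.png",o)
print(proj(c,(.4815,.1763,.144)),proj(c,(.4815,.1763,.084)))
ax=np.array([.9645,-.2642,0]);ay=np.array([.2642,.9645,0]);cc=np.array([.4984,-.1767,0])
b=blobs(ct["image"],(0,120,60),(4,255,255),6)[0]+blobs(ct["image"],(174,120,60),(180,255,255),6)[0];print(b)
for x,_ in b: print(onz(ct,*x,.049))
for t in(1.8,2.0,2.3,2.6):print(t,[ (proj(ct,cc+ax*.094*i+ay*s*(.075-.072*np.cos(t))+np.array([0,0,.095+.072*np.sin(t)]))-(320,165))*2.4+(400,0) for s in(1,-1) for i in(1,-1)])
E
```

```text
[325.2731 233.3495] [324.3341 213.8062]
[(array([393.7, 265.1]), array([390, 262,   8,   7,  41], dtype=int32))]
[ 0.4612 -0.175   0.049 ]
1.8 [array([508.4906,  32.9797]), array([449.9627, 277.9906]), array([747.0665,  90.4234]), array([691.4572, 336.7374])]
2.0 [array([490.2672,  29.8654]), array([431.7701, 273.738 ]), array([763.1973,  95.5841]), array([708.0246, 340.9411])]
2.3 [array([465.9103,  27.1792]), array([407.7524, 268.3269]), array([782.2423, 103.3583]), array([727.8957, 346.208 ])]
2.6 [array([447.1917,  27.0304]), array([389.6832, 264.5229]), array([793.6032, 110.4677]), array([740.2054, 349.7963])]
```

View pics/h1.png

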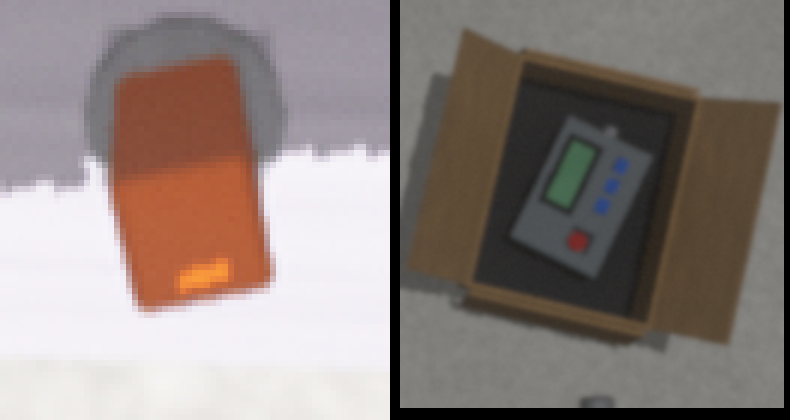

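```bash
python3 - <<'E'
from h import *
np.set_printoptions(precision=4,suppress=True)
c=wcam();ct=capture("top");cs=capture("scene")
P=[onz(c,295+u/6,195+v/6,.144) for u,v in((112,182),(250,152),(270,285),(143,310))]
print(np.mean(P,0),[(np.linalg.norm(P[i]-P[i-1]),np.degrees(np.arctan2(*(P[i]-P[i-1])[1::-1]))%90) for i in range(4)])
s=sense();R=np.array(s["ee_rot"]);print(np.degrees(np.arctan2(R[1,1],R[0,1])))
print("collar", onz(c,295+185/6,195+110/6,.084),"tri",tri(c,(327.3,233.7),ct,(206.6,257.5)))
E
```

```text
[0.4825 0.1779 0.144 ] [(np.float64(0.01690698495184656), np.float64(87.41136951729834)), (np.float64(0.01719756369728281), np.float64(87.22385806646135)), (np.float64(0.01721084430497251), np.float64(83.5463727858137)), (np.float64(0.016040573547694923), np.float64(86.26471107978435))]
74.51612919003901
collar [0.4817 0.178  0.084 ] tri (array([0.482 , 0.1773, 0.143 ]), np.float64(0.0018813334620601575))
```

move_arm --targets "0 0.21 0 0.77;0 0 0 0.77;0 0 0 0.76;0 0 -0.9 0;0 0 -0.9 0;0 0 -0.9 0;0 0 -0.9 0;0 0 -0.9 0;0 0 -0.9 0;0 0 -0.65 0"

```text
time_s: 7.35
tcp_pos: [0.4812, 0.1772, 0.097]
ee_rot: [[-0.998, 0.069, -0.002], [0.069, 0.998, -0.001], [0.002, -0.001, -1.0]]
wrist_force: [-0.1, 0.1, 0.2]
gripper_width: 0.691
gripper_force: 0.0
```

move_arm --targets "0 0 0 0;0 0 0 0;0 0 0 0;0 0 0 0;0 0 0 0;0 0 0 0;0 0 0 0;0 0 0 0" --gripper 0

```text
time_s: 8.02
tcp_pos: [0.482, 0.1778, 0.0993]
ee_rot: [[-0.998, 0.069, 0.001], [0.069, 0.998, 0.0], [-0.001, 0.0, -1.0]]
wrist_force: [-0.5, -0.6, 1.5]
gripper_width: 0.206
gripper_force: 30.0
```

move_arm --targets "0 0 0.4 0;0 0 0.8 0;0 0 1 0;0 0 1 0;0 0 1 0;0 0 1 0;0 -0.4 1 0;0 -0.7 0.8 0;-0.08 -1 0 0;-0.08 -1 0 0"

```text
time_s: 8.85
tcp_pos: [0.4781, 0.1, 0.2759]
ee_rot: [[-0.998, 0.068, 0.003], [0.068, 0.998, 0.002], [-0.003, 0.002, -1.0]]
wrist_force: [0.4, -0.5, -1.2]
gripper_width: 0.203
gripper_force: 30.0
```

move_arm --targets "-0.08 -1 0 0;-0.08 -1 0 0;-0.08 -1 0 0;-0.08 -1 0 0;-0.08 -1 0 0;-0.08 -1 0 0;-0.08 -1 0 0;-0.08 -1 0 0;-0.03 -1 0 0;0 -0.9 0 0"

```text
time_s: 9.68
tcp_pos: [0.4604, -0.1486, 0.2744]
ee_rot: [[-0.998, 0.069, 0.0], [0.069, 0.998, 0.0], [-0.0, 0.0, -1.0]]
wrist_force: [0.9, 0.1, -1.1]
gripper_width: 0.204
gripper_force: 30.0
```

move_arm --targets "0 -0.9 0 0;0 -0.2 0 0;0 0 -0.5 0;0 0 -0.8 0;0 0 -0.8 0;0 0 -0.3 0;0 0 0 0;0 0 0 0"

```text
time_s: 10.35
tcp_pos: [0.4614, -0.1746, 0.2144]
ee_rot: [[-0.998, 0.068, 0.0], [0.068, 0.998, -0.001], [-0.0, -0.001, -1.0]]
wrist_force: [0.5, -0.2, -0.9]
gripper_width: 0.207
gripper_force: 30.0
```

```bash
python3 - <<'E'
from h import *
np.set_printoptions(precision=4,suppress=True)
s=sense();print(s["tcp_pos"],s["gripper_width"],s["wrist_force"])
c=wcam();w=c["image"];ct=capture("top")
cs=capture("scene")
print(proj(c,(.4612,-.175,.049)),"tip should be",proj(c,s["tcp_pos"]-np.array([0,0,.083])))
o=np.zeros((480,800,3),np.uint8);o[:,:640]=w;
u,v=proj(cs,(.4612,-.175,.06)).astype(int);o[:160,640:]=cv2.resize(cs["image"][v-50:v+30,u-40:u+40],(160,160));print(u,v,proj(cs,s["tcp_pos"]-np.array([0,0,.083])))
for lo,hi in(((0,150,60),(4,255,255)),((174,120,60),(180,255,255))):print([(b[0],b[1]) for b in blobs(w,lo,hi,40)[0]])
cv2.imwrite("pics/b1.png",o)
E
```

```text
[ 0.4614 -0.1746  0.2144] 0.20703891578723765 [ 0.5212 -0.1761 -0.8689]
[318.4595 215.2598] tip should be [318.627  245.1643]
286 175 [285.4344 152.016 ]
[(array([318.1, 215.1]), array([310, 207,  17,  17, 191], dtype=int32))]
[]
```

View pics/b1.png

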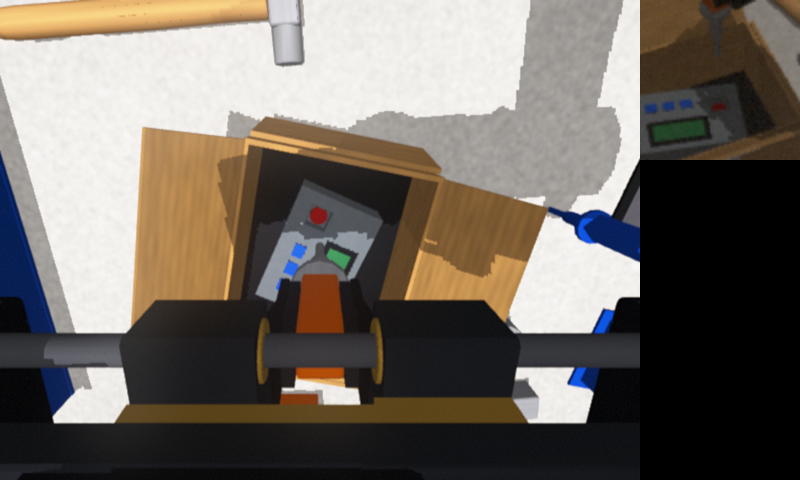

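The wrist view shows the red button at (318,215) and the pin tip at about (320,244), both matching the projection, so the stylus is aligned. I'll press now.

move_arm --targets "0 0 -0.7 0;0 0 -0.8 0;0 0 -0.8 0;0 0 -0.5 0;0 0 -0.2 0;0 0 -0.1 0;0 0 -0.05 0;0 0 0 0;0 0 0 0"

```text
time_s: 11.25
tcp_pos: [0.4619, -0.1748, 0.1361]
ee_rot: [[-0.998, 0.069, 0.002], [0.069, 0.998, -0.0], [-0.002, -0.0, -1.0]]
wrist_force: [-0.2, 0.3, -0.9]
gripper_width: 0.203
gripper_force: 30.0
```

move_arm --targets "0 0 -0.08 0;0 0 -0.04 0;0 0 -0.04 0;0 0 0 0;0 0 0 0"

```text
time_s: 11.67
tcp_pos: [0.4613, -0.1748, 0.1312]
ee_rot: [[-0.998, 0.069, 0.0], [0.069, 0.998, -0.0], [-0.0, -0.0, -1.0]]
wrist_force: [0.6, 0.2, 0.1]
gripper_width: 0.209
gripper_force: 30.0
```

move_arm --targets "0 0 -0.05 0;0 0 -0.05 0;0 0 -0.03 0;0 0 0 0;0 0 0 0;0 0 0 0"

```text
time_s: 12.17
tcp_pos: [0.4614, -0.1748, 0.1281]
ee_rot: [[-0.998, 0.069, 0.001], [0.069, 0.998, -0.0], [-0.001, -0.0, -1.0]]
wrist_force: [-0.5, 0.3, 1.7]
gripper_width: 0.207
gripper_force: 30.0
```

move_arm --targets "0 0 -0.03 0;0 0 -0.03 0;0 0 0 0;0 0 0 0;0 0 0 0;0 0 0 0"

```text
time_s: 12.67
tcp_pos: [0.4614, -0.1748, 0.1272]
ee_rot: [[-0.998, 0.068, 0.001], [0.068, 0.998, -0.0], [-0.001, -0.0, -1.0]]
wrist_force: [-1.1, 1.9, 6.7]
gripper_width: 0.205
gripper_force: 30.0
```

The force rose past the 4 N stop, so the button is fully in. I'll retract and return the stylus.

move_arm --targets "0 0 0.2 0;0 0 0.5 0;0 0 0.9 0;0 0 1 0;0 0 1 0;0 0 1 0;0 0 1 0;0 0.3 0.4 0;0.08 0.6 0 0;0.08 0.9 0 0"

```text
time_s: 13.5
tcp_pos: [0.4647, -0.1295, 0.2759]
ee_rot: [[-0.997, 0.072, -0.0], [0.072, 0.997, 0.001], [0.0, 0.001, -1.0]]
wrist_force: [0.5, -0.6, -1.5]
gripper_width: 0.202
gripper_force: 30.0
```

move_arm --targets "0.08 1 0 0;0.08 1 0 0;0.08 1 0 0;0.08 1 0 0;0.08 1 0 0;0.08 1 0 0;0.08 1 0 0;0.08 1 0 0;0.02 1 0 0;0 1 0 0"

```text
time_s: 14.33
tcp_pos: [0.4805, 0.1217, 0.2748]
ee_rot: [[-0.998, 0.069, -0.003], [0.069, 0.998, -0.001], [0.003, -0.001, -1.0]]
wrist_force: [0.6, 0.5, -0.5]
gripper_width: 0.202
gripper_force: 30.0
```

move_arm --targets "0 1 0 0;0 0.8 0 0;0 0.45 0 0;0 0 -0.4 0;0 0 -0.8 0;0 0 -0.6 0;0 0 0 0;0 0 0 0"

```text
time_s: 15.0
tcp_pos: [0.4809, 0.1754, 0.2301]
ee_rot: [[-0.998, 0.07, -0.003], [0.07, 0.998, -0.002], [0.002, -0.002, -1.0]]
wrist_force: [-0.6, 0.4, -0.5]
gripper_width: 0.204
gripper_force: 30.0
```

```bash
python3 - <<'E'
from h import *
np.set_printoptions(precision=4,suppress=True)
s=sense();print(s["tcp_pos"],s["gripper_width"],s["wrist_force"])
c=wcam();w=c["image"];cs=capture("scene")
for n,p in(("cam stand top",(.4811,.1732,.078)),("tip",s["tcp_pos"]-np.array([0,0,.083]))):print(n,proj(c,p),proj(cs,p))
o=np.zeros((480,800,3),np.uint8);o[:,:400]=cv2.resize(w[90:330,220:420],(400,480))
o[:,400:]=cv2.resize(cs["image"][230:350,345:445],(400,480))
cv2.imwrite("pics/s1.png",o)
E
```

```text
[0.4809 0.1754 0.2301] 0.2037952236490805 [-0.5824  0.3617 -0.5428]
cam stand top [316.6539 220.1844] [396.9287 293.5474]
tip [318.8523 245.4877] [403.4427 274.51  ]
```

View pics/s1.png

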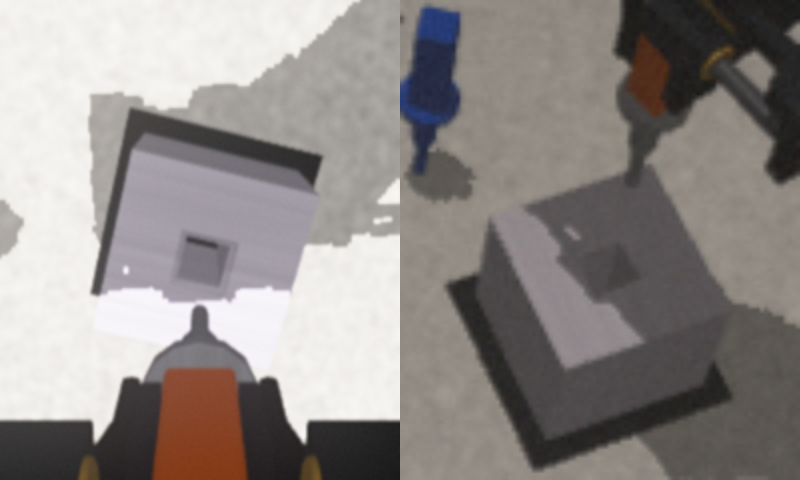

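The wrist crop shows the hole centre at about (205,259), which is image (322.5,219.5). In the scene crop it is at (597,272), which is image (394.2,298).

```bash
python3 - <<'E'
from h import *
np.set_printoptions(precision=4,suppress=True)
c=wcam();cs=capture("scene")
print(onz(c,322.5,219.5,.078),onz(cs,394.2,298,.078),tri(c,(322.5,219.5),cs,(394.2,298)))
print("tip seen",onz(c,220+200/2,90+312/2,.147),onz(cs,345+232/4,230+183/4,.147),sense()["tcp_pos"])
E
```

```text
[0.4831 0.1794 0.078 ] [0.491  0.1767 0.078 ] (array([0.4863, 0.1768, 0.0699]), np.float64(0.005453990383347993))
tip seen [0.4835 0.1771 0.147 ] [0.4831 0.1766 0.147 ] [0.4822 0.1765 0.2324]
```

move_arm --targets "0 0.06 0 0;0 0 -0.6 0;0 0 -0.9 0;0 0 -0.5 0;0 0 -0.5 0;0 0 -0.5 0;0 0 -0.5 0;0 0 -0.5 0;0 0 -0.5 0;0 0 0 0"

```text
time_s: 16.03
tcp_pos: [0.4805, 0.1774, 0.117]
ee_rot: [[-0.998, 0.069, -0.004], [0.069, 0.998, -0.002], [0.003, -0.002, -1.0]]
wrist_force: [-0.0, -0.0, -0.9]
gripper_width: 0.203
gripper_force: 30.0
```

No contact so far. I'll continue down to seating.

move_arm --targets "0 0 -0.3 0;0 0 -0.2 0;0 0 -0.15 0;0 0 -0.05 0;0 0 0 0;0 0 0 0"

```text
time_s: 16.53
tcp_pos: [0.4819, 0.1781, 0.1016]
ee_rot: [[-0.998, 0.069, 0.001], [0.069, 0.998, 0.0], [-0.001, 0.0, -1.0]]
wrist_force: [0.5, -0.4, -1.3]
gripper_width: 0.206
gripper_force: 30.0
```

move_arm --targets "0 0 -0.05 0;0 0 -0.03 0;0 0 0 0;0 0 0 0"

```text
time_s: 16.87
tcp_pos: [0.4816, 0.178, 0.0994]
ee_rot: [[-0.998, 0.069, 0.0], [0.069, 0.998, 0.0], [-0.0, 0.0, -1.0]]
wrist_force: [-0.7, 0.5, -1.0]
gripper_width: 0.204
gripper_force: 30.0
```

move_arm --targets "0 0 -0.02 0;0 0 0 0;0 0 0 0"

```text
time_s: 17.12
tcp_pos: [0.4817, 0.178, 0.0993]
ee_rot: [[-0.998, 0.069, 0.0], [0.069, 0.998, 0.0], [-0.0, 0.0, -1.0]]
wrist_force: [-2.6, 0.7, 3.9]
gripper_width: 0.208
gripper_force: 30.0
```

move_arm --targets "0 0 0 0;0 0 0 0;0 0 0 0;0 0 0 0;0 0 0 0;0 0 0 0;0 0 0 0;0 0 0 0" --gripper 60

```text
time_s: 17.78
tcp_pos: [0.4816, 0.178, 0.0988]
ee_rot: [[-0.998, 0.069, -0.0], [0.069, 0.998, -0.0], [0.0, -0.0, -1.0]]
wrist_force: [0.3, 0.2, -0.6]
gripper_width: 0.666
gripper_force: 0.0
```

move_arm --targets "0 0 0.3 0;0 0 0.6 0;0 0 0.9 0;0 0 0.9 0;0 0 0.9 0;0 0 0.9 0;0 0 0.9 0;0 0 0.6 0;0 0 0 0;0 0 0 0"

```text
time_s: 18.62
tcp_pos: [0.4817, 0.1782, 0.2498]
ee_rot: [[-0.998, 0.069, 0.002], [0.069, 0.998, 0.002], [-0.002, 0.002, -1.0]]
wrist_force: [-0.5, 0.3, -0.4]
gripper_width: 0.692
gripper_force: 0.0
```

```bash
python3 - <<'E'
from h import *
np.set_printoptions(precision=4,suppress=True)
s=sense();print(s["tcp_pos"],s["wrist_force"])
c=wcam();cs=capture("scene");w=c["image"]
o=np.zeros((480,800,3),np.uint8);o[:,:400]=cv2.resize(w[90:330,220:420],(400,480))
o[:240,400:600]=cv2.resize(cs["image"][230:350,345:445],(200,240));o[240:,400:]=cv2.resize(cs["image"][110:254,190:430],(400,240))
cv2.imwrite("pics/e1.png",o)
E
```

```text
[0.4817 0.1782 0.2498] [-0.5407  0.331  -0.3508]
```

View pics/e1.png

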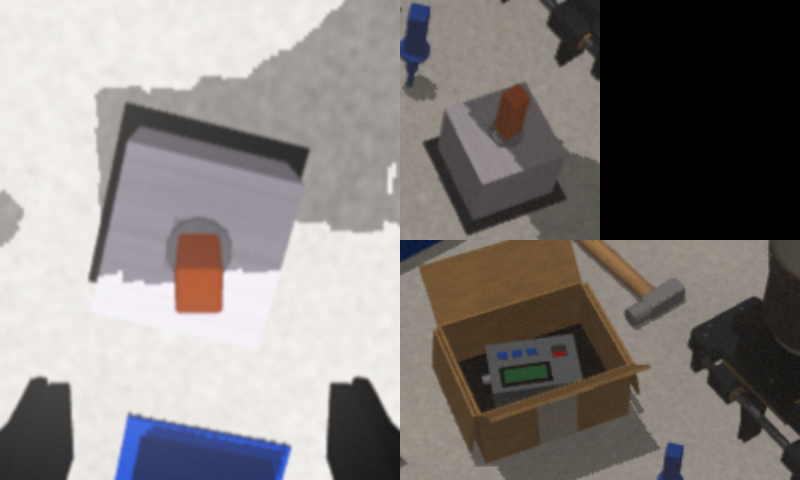

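The stylus stands upright with its collar on the stand at (200,245). Both flaps lean out, the button is out and the gripper is clear. I'm handing the job in.

```bash
python3 -c "
from station import *
print(finish_job())"
```

```text
the job is handed in; nothing more can be done
None
```

I handed the job in at about 19 s of the 67 s allowed: both flaps lean out at roughly 2.3 rad, the reset button was pushed fully in at about 8 N and came back out, and the stylus is upright and released in its stand; the hand-in returned no verdict.

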